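# Stack the dosing-kit trays and nest the scoops in the aquarium cabinet

### The arm

A 7-joint arm with a two-finger parallel gripper is mounted at the origin on the work surface. World frame = base frame: x ahead of the robot, y to its left, z up, the work surface at z = 0. Lengths are in m, angles in rad, forces in N, time in s.
With the tool pointing down it reaches from about 0.35 to 0.9 m from the base axis. Payload 8.1 kg.
Tool frame: the origin (TCP) lies on the centre line of the jaws, within the pads' length; the fingertips stand 19 mm ahead of it and the grasp point (between the pads) is the TCP (arm.tip_reach is the distance from the TCP to the fingertips, in m); z points along the fingers, y is the line along which they close (so a half turn about z gives the same grasp; the last joint's range is limited). The gripper opens to 92 mm and grips with 3 to 60 N. Pads are 19 mm wide; open, the fingers measure 130 mm over their backs; the gripper's body (75 mm by 190 mm) begins 47 mm behind the grasp point.
Start: joints at [-1.28, 0.434, 0.025, 1.573, -0.012, 1.134, -0.075], TCP at [0.24, 0.577, 0.246] pointing down, gripper open.
Joint ranges: [-2.62, 2.62], [-0.44, 2.09], [-1.27, 1.32], [0.08, 2.57], [-1.32, 4.46], [0.12, 2], [-2.74, 2.74]. Speed limits (rad/s): [2.22, 2.22, 3.01, 3.01, 3.14, 3.14, 3.14].

### API

Orientations are given as a rotation vector (axis times angle).
In Python, from cell import arm gives the robot as it stands.
- The arm moves only by the tool arm_command, never from a script. Its argument "targets" is a list that holds one entry, the list of rows, each a list of 6 numbers: the shift along the tool's x, y, z in m, then the turn, a rotation vector about the tool's x, y, z in rad. A call has 1 to 10 rows; each row shifts and turns the commanded pose from where the row before left it, along the tool's axes as they then stand; what a row does not reach is not made up. A row lasts 1/8 s, in which the tool goes at most 62.5 mm and 10.7 degrees, less where a joint would pass 70% of its speed; a pose out of reach is approached as far as the arm can. A call with a gripper value outside its range is refused whole. "jaw" is the finger opening in m, from 0 to 0.0918, set as the call begins (left out, the last holds). The fingers move at their own pace and stop on an object; "newtons" is the grip in N (left out, the last holds). Time passes only in rows, so rows that do not move let the fingers close. It gives the time, the measured TCP pose, the force, the opening and the grip force at its end, in the units of the state.
- arm.observe(): the state, without advancing time (a new reading comes with each control period).
- arm.get_image(name): name is "side" or "top"; returns a dict with "pixels" (400x640x3 uint8, red, green, blue), "z_map" (400x640 float32, m along the optical axis (not along the pixel's ray), 0 where there is no reading), "fx", "fy", "cx", "cy" (pixels), "xyz" and "rotation" of the camera in the world. Camera axes: x right, y down, z forward; pixel columns grow to the right and rows downward; lengths in m; the calibration is good to about 2 mm. A picture is of the moment at which its call begins.
- arm.sign_off(): hands the job in; it is judged then, once.
The state is a dict: "clock": time; "joints": joint angles; "dq": joint speeds; "joint_efforts": joint torques, N m; "position": TCP position; "ee_rot": TCP orientation; "force": force on the tool from outside, world axes, zero at the start; "ft_torque": the same for the moment, N m; "width": opening from 0.0 (shut) to 1.0 (fully open); "gripper_force": force on a finger pad.
Only numpy, scipy, OpenCV 4.12 (cv2) and the standard library are available. Lean on these libraries where they do the work, as an engineer would, in place of code of your own. Each camera call takes 0.05 s, during which the arm holds its last target. There are 200 camera calls.

### The job

Pack up the dosing kit: draw the shallow top tray right out from under the riser shelf (the tongue on its front end is there to pull it by), let go of it on the board, and put the check valve in the empty compartment of the deep bottom tray. Then take the top tray again, best by its carrying handle, and lower it onto the bottom tray, either way round, until all four corner lugs are fully home in the sockets; do not let it drop, and the large scoop stays standing in it. Nest the small scoop upright in the large one with its handle fanned out to one side of the lower handle (not lying over it, and not pointing backwards), leaving the bottle standing where it is and the glass pipe untouched in its compartment.

Things in the scene. Friction and masses are not known exactly. Their poses are not given: they have to be found in the camera images.
- top_tray: Shallow white tray 230 (x) x 170 (y) mm, walls 3, about 0.26 kg, loose, on the board partly under the riser, +x end out, large scoop in it. Origin: centre, at the foot of the lugs. Heights: lugs 0-10, floor 10-13, wall top 32. Stacked, its origin is 50 above the bottom tray's. Four round lugs at x +-102.5, y +-72.5, 15 across, tapering to 9 at the foot.
- carry_handle (a point): Centre of the top tray's carrying handle, over the tray's middle: a bar along the tray's x, 104 mm long, 14 wide, 12 high, centre at height 79, on two posts 12 square at x +-46. Axes as the tray.
- front_tongue (a point): Middle of the top tray's front tongue at its +x end (tray x 131, height 21): a moulded grip 14 mm wide in y, from x 115 to 148, heights 10 to 32. Axes as the tray.
- bottom_tray: Deep white tray, same outline and lugs, loose, 0.4 kg. Origin: centre, at the foot of the lugs. Floor top at height 13, rim 60. In the corners of the rim sockets 19 x 19 mm, 12 deep, centred x +-102.5, y +-72.5 (2 mm play round a lug). A divider at x 0, 36 high, makes two compartments 110 x 164: glass pipe in the +x one, -x one empty. Tongue 33 long at the +x end, heights 38-60.
- riser: Small fixed riser shelf, wire legs 10 mm thick at y +-135. Origin: on the board under its centre. Shelf 250 (x) x 290 (y) mm, heights 105-117; open front at x -125, the tray is drawn out along its -x. A black dosing pump 75 high and 180 wide stands on it from x -9 to 105.
- valve: Green plastic check valve lying on the board: a 20 x 20 mm square block 18 long in the middle, round ends and thin hose barbs along its x, 68 overall. Origin: under its middle; centre line 10 high. 22 g. Gripped across its y.
- large_scoop: Stainless measuring scoop standing in the top tray: cup 60 mm across the rim, 52 at the foot, 30 high, wall 2.5, inner floor at height 2.5; flat handle along its +x, 12 wide, heights 26-30, out to x 110. Origin: centre of the cup's underside. 70 g, loose, centre of mass near x 7.
- small_scoop: Stainless measuring scoop standing on the turntable: cup 36 mm across the rim, 32 at the foot, 38 high; flat handle along its +x, 12 wide (y), heights 34-38, from x 18 to 98. Origin: centre of the cup's underside. 50 g, loose, centre of mass near x 8. Nested, its origin is 2.5 above the large scoop's and its handle clears the large one's rim by 6.
- small_scoop_tip (a point): Far end of the small scoop's handle (x 98 mm, height 36 of the scoop).
- glass_pipe: Bystander: J-shaped glass inflow pipe, tube 13 mm, 64 x 116 mm overall, lying in the bottom tray's +x compartment. Origin: its middle, on the tray floor. Fragile.
- bottle: Bystander: closed white supplement bottle, 54 mm across, 92 high, standing on the turntable. Origin: centre of its underside.
- turntable: Small bamboo turntable, 180 mm across, top 22 above the board, turning easily. Origin: its centre, on the board.
There are look-alikes about, which are no part of the job. Of the things shaped like the valve, the green one is meant. What is shaped like the small_scoop but red is not meant.

How it is judged:
On the way:
1. the top tray stands flat on the board, drawn right out from under the riser shelf (its middle at least 110 mm past the shelf's front edge), and the fingers have let go of it (x of top_tray in the frame of riser below -0.235 m and height (world z) of top_tray below 0.006 m and angle between top_tray's own z axis and vertical below 0.05 rad and contact force between the fingers and top_tray below 0.05 N and linear speed of top_tray below 0.03 m/s), for 0.2 s.
At the end, for the whole second after the job is handed in: Top tray level on the bottom one, lugs home (5 mm, 3 deg, underside within 2.5 mm of rim); valve in the -x, glass in the +x compartment; large scoop in the top tray, small one upright on its floor (12 mm), handles 15 to 90 deg apart; bottle upright; all at rest (horizontal distance between top_tray and bottom_tray below 0.005 m and z of top_tray in the frame of bottom_tray between 0.045 and 0.0525 m and angle between the x axis of top_tray and the x axis of bottom_tray, either way round below 0.05 rad and angle between each of top_tray, bottom_tray's own z axis and vertical below 0.035 rad and height (world z) of bottom_tray below 0.005 m and x of valve in the frame of bottom_tray between -0.115 and -0.004 m and y of valve in the frame of bottom_tray between -0.085 and 0.085 m and z of valve in the frame of bottom_tray between 0.005 and 0.05 m and x of glass_pipe in the frame of bottom_tray above 0.02 m and z of large_scoop in the frame of top_tray between 0.009 and 0.02 m and angle between each of large_scoop, small_scoop's own z axis and vertical below 0.12 rad and horizontal distance between small_scoop and large_scoop below 0.012 m and z of small_scoop in the frame of large_scoop below 0.007 m and angle between the x axis of small_scoop and the x axis of large_scoop, either way round above 0.26 rad and x of small_scoop_tip in the frame of large_scoop above 0 m and angle between bottle's own z axis and vertical below 0.1 rad and linear speed of each of top_tray, small_scoop below 0.02 m/s); the robot touches nothing.
It fails at once if the top tray is dropped: falls faster than 0.5 m/s (a free drop of some 13 mm) with no finger on it (linear speed of top_tray above 0.5 m/s and contact force between the fingers and top_tray below 0.01 N).
It fails at once if the glass pipe is struck or squeezed by the gripper (over 3 N) (contact force between the fingers and glass_pipe above 3 N).
It fails at once if the bottle is knocked over or pushed off its place (over 60 mm) (angle between bottle's own z axis and vertical above 0.4 rad or distance of bottle from where it was at the start of the episode above 0.06 m).
It also fails if it takes over 72 s, if anything falls off the work surface, if the arm or the gripper's body presses on something with over 40 N, if the wrist force passes 120 N, or if a joint passes its speed limit or range.

## Working session

There is one attempt and no reset: what is moved stays moved. The work goes in short steps, Python scripts to look and compute and a tool call to move; the robot and the scene stay as the last step left them, time stands still between calls to the robot, and variables do not carry over. Pictures are saved under pics/ and viewed, at most 10 in all, crops included, and the job is handed in when it is done.

Besides the shell and the picture viewer there is one more tool, called after "Emit:" as a command line: name --argument value ..., lists and objects as JSON in quotes. arm_command: Moves the arm, as the interface text tells. Its arguments: {"type":"object","properties":{"targets":{"type":"array","items":{"type":"array","items":{"type":"array","items":{"type":"number"}}}},"jaw":{"type":"number"},"newtons":{"type":"number"}},"required":["targets"]}

```bash
mkdir -p pics; ls; cat > h.py <<'E'
import numpy as np, cv2
from scipy.spatial.transform import Rotation as R
from cell import arm
def rot(m):
    r=np.array(m,float)
    return r if r.shape==(3,3) else (R.from_rotvec(r).as_matrix() if r.size==3 else R.from_quat(r).as_matrix())
def pts(im):
    z=im["z_map"]; v,u=np.mgrid[0:z.shape[0],0:z.shape[1]]
    c=np.stack([(u-im["cx"])/im["fx"]*z,(v-im["cy"])/im["fy"]*z,z],-1)
    return c@rot(im["rotation"]).T+np.array(im["xyz"])
def ray(im,u,v,h):
    d=rot(im["rotation"])@np.array([(u-im["cx"])/im["fx"],(v-im["cy"])/im["fy"],1.]); o=np.array(im["xyz"])
    return o+d*(h-o[2])/d[2]
def save(im,n,crop=None,s=1):
    p=im["pixels"][:,:,::-1]
    if crop: p=p[crop[1]:crop[3],crop[0]:crop[2]]
    cv2.imwrite("pics/"+n,cv2.resize(np.ascontiguousarray(p),None,fx=s,fy=s,interpolation=cv2.INTER_CUBIC))
E
python3 - <<'E'
from h import *
import pickle
for n in("top","side"):
    im=arm.get_image(n); save(im,n+"0.png",s=1.25); pickle.dump(im,open(n+"0.pkl","wb"))
    print(n,im["fx"],im["fy"],im["cx"],im["cy"],im["xyz"],np.array(im["rotation"]).round(3).tolist())
print(arm.observe())
E
```

```text
pics
top 410.46179942729617 410.46179942729617 322.83218096662443 196.15183485164272 [0.43500207 0.10102335 1.37895943] [-2.211, 2.147, -0.091]
side 413.5670394184177 413.5670394184177 318.2994321614112 206.30389473150393 [ 0.12039498 -0.63121107  0.65307479] [-2.112, 0.544, -0.316]
{'clock': 0.1, 'joints': array([-1.27955981,  0.43516811,  0.02498634,  1.5739635 , -0.01160845,
        1.13398759, -0.07509038]), 'dq': array([ 0.00089112, -0.00315725, -0.0005643 , -0.00193447,  0.00066422,
        0.00052286,  0.000491  ]), 'joint_efforts': array([ 2.71552795e-03, -6.69122815e+01,  9.87879597e-01, -3.15145469e+01,
       -6.04897365e-02,  3.74064466e-02,  8.47850310e-05]), 'position': array([0.23972679, 0.57675638, 0.24503085]), 'ee_rot': array([-6.14732348e-01, -3.08071069e+00,  2.15739098e-03]), 'force': array([-0.1880917 ,  0.43292622,  0.19790011]), 'ft_torque': array([-0.00043107,  0.05354153,  0.02685881]), 'gripper_force': 0.0, 'width': 1.002606482409901}
```

View pics/top0.png

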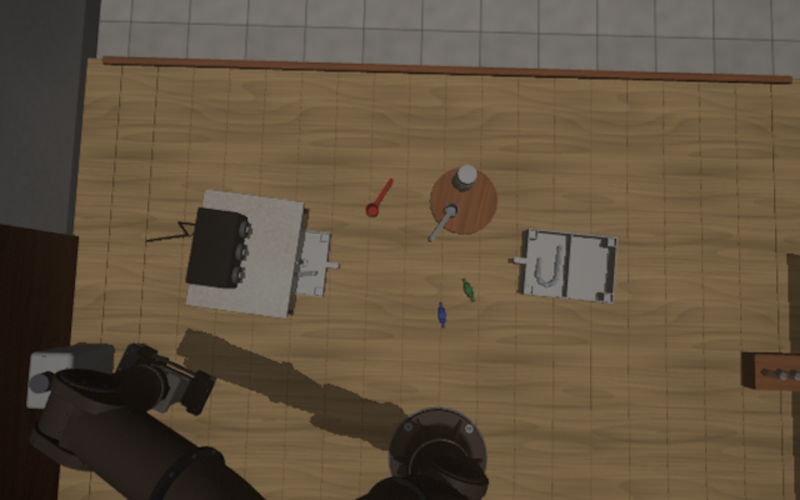

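View pics/side0.png

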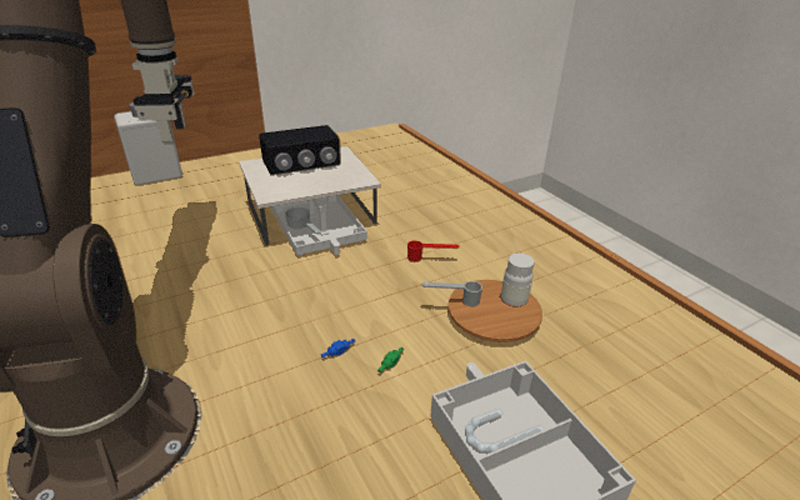

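The top view (800-wide picture) shows the top tray's tongue at (335,265) beside the riser. The bottom tray is at (570,265) with its tongue at (517,261) and the glass pipe in the left (+x) compartment. There are two valve shapes, green (468,289) and blue (441,315), and the task names the green one. There are two small-scoop shapes, grey on the turntable (450,210) and red on the board (372,210), so the grey one is meant. The bottle is at (466,176).

```bash
cat > meas.py <<'E'
from h import *
import pickle
im=pickle.load(open("top0.pkl","rb")); P=pts(im); px=im["pixels"]; hsv=cv2.cvtColor(px,cv2.COLOR_RGB2HSV)
def line(name,m):
    m=m.astype(np.uint8); n,l,s,c=cv2.connectedComponentsWithStats(m)
    for i in range(1,n):
        if s[i,4]>25:
            r=cv2.minAreaRect(np.argwhere(l==i)[:,::-1].astype(np.float32))
            q=P[l==i]; print(name,s[i].tolist(),c[i].round(1),"xyz med",np.median(q,0).round(4),"min",q.min(0).round(3),"max",q.max(0).round(3),"rect",[np.round(a,1) for a in r])
H,S,V=hsv[...,0],hsv[...,1],hsv[...,2]
line("green",(H>45)&(H<85)&(S>90)&(V>40))
z=P[...,2]; x=P[...,0]; y=P[...,1]
def box(m,name):
    q=P[m][:,:2].astype(np.float32); r=cv2.minAreaRect(q); print(name,len(q),[np.round(a,4) for a in r],np.median(P[m],0).round(4))
    return r
def comp(m,u,v):
    n,l=cv2.connectedComponents(m.astype(np.uint8)); return l==l[v,u] if l[v,u] else m&False
roi=lambda u0,v0,u1,v1:(np.add.outer(np.arange(400),np.zeros(640))>=v0)&(np.add.outer(np.arange(400),np.zeros(640))<v1)&(np.add.outer(np.zeros(400),np.arange(640))>=u0)&(np.add.outer(np.zeros(400),np.arange(640))<u1)
box(roi(400,175,500,250)&(z>.045)&(z<.075),"bottom rim")
box(roi(420,175,500,250)&(z>.055)&(z<.065),"bottom rim only")
box(roi(405,195,424,225)&(z>.05)&(z<.07),"bt tongue")
box(roi(140,140,250,260)&(z>.1)&(z<.122),"shelf")
box(roi(236,175,262,245)&(z>.024)&(z<.04),"top rim")
box(roi(262,200,280,225)&(z>.02)&(z<.045),"tongue")
m=roi(335,160,375,200)&(z>.05)&(z<.075); box(m,"sscoop")
q=P[m]; print(q[np.argmin(q[:,0])],q[np.argmax(q[:,0])])
box(roi(360,125,390,155)&(z>.09),"bottle")
box(roi(330,120,410,195)&(z>.015)&(z<.03),"turntable")
save(im,"crop0.png",(235,130,395,250),5)
np.save("P0.npy",P)
E
python3 meas.py
```

```text
green [370, 223, 9, 18, 58] [374.4 231.5] xyz med [ 0.4366 -0.0709  0.0182] min [ 0.409 -0.085  0.008] max [ 0.464 -0.057  0.025] rect [array([374.4, 231.3]), array([18.8,  4.9]), np.float64(63.4)]
bottom rim 714 [array([ 0.507 , -0.3119]), array([0.2636, 0.1706]), np.float64(85.8003)] [ 0.5136 -0.3282  0.0563]
bottom rim only 336 [array([ 0.5059, -0.3272]), array([0.2329, 0.1706]), np.float64(85.8003)] [ 0.5231 -0.3533  0.0602]
bt tongue 96 [array([ 0.5129, -0.1981]), array([0.0358, 0.0943]), np.float64(85.3519)] [ 0.5154 -0.2104  0.0597]
shelf 5130 [array([0.5121, 0.5158]), array([0.2963, 0.2901]), np.float64(83.9418)] [0.4975 0.453  0.1167]
top rim 142 [array([0.4933, 0.3423]), array([0.0784, 0.1707]), np.float64(86.8878)] [0.4688 0.3226 0.0325]
tongue 39 [array([0.5065, 0.288 ]), array([0.0472, 0.028 ]), np.float64(2.4718)] [0.4895 0.2894 0.0316]
sscoop 121 [array([ 0.606 , -0.0016]), array([0.0334, 0.1126]), np.float64(64.1383)] [0.6041 0.0058 0.0596]
[0.56024105 0.03111169 0.06508203] [ 0.65775546 -0.01923592  0.0543737 ]
bottle 208 [array([0.5863, 0.0125]), array([0.0462, 0.3488]), np.float64(65.555)] [ 0.7217 -0.0496  0.1143]
turntable 1864 [array([ 0.6707, -0.0532]), array([0.179 , 0.1739]), np.float64(84.0317)] [ 0.6666 -0.0559  0.0226]
```

View pics/crop0.png

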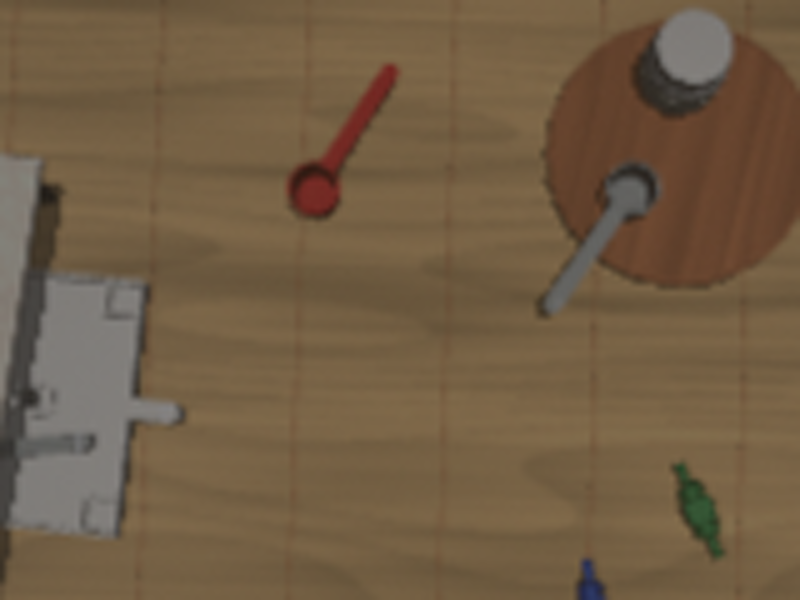

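The enlarged crop confirms the targets. The grey scoop has its cup at (632,190) and handle tip at (547,305), and the red one is a decoy. The green valve runs from (680,465) to (716,552). The tray tongue's tip is at (182,413), and the tray's front corners are at (147,283) and (118,537).

```bash
cat >> h.py <<'E'
def go(x,y,z,ang=None):
    """print what moves the tool to x,y,z with tool y axis at world angle ang (deg, mod 180); shift in the present tool axes, then turn about tool z"""
    s=arm.observe(); M=rot(s["ee_rot"]); d=M.T@(np.array([x,y,z])-s["position"])
    a=np.degrees(np.arctan2(M[1,1],M[0,1])); t=0
    if ang is not None: t=(a-ang+90)%180-90
    print("t",round(s["clock"],2),"pos",s["position"].round(4),"yang %.2f"%a,"tilt %.2f"%np.degrees(np.arccos(-M[2,2])),"F",s["force"].round(1),"w",round(s["width"]*91.8,1),"gf",round(s["gripper_force"],1),"j7 %.2f"%s["joints"][6])
    print("  shift mm",(d*1000).round(1),"turn z rad %.4f"%np.radians(t))
E
python3 - <<'E'
from h import *
import pickle
im=pickle.load(open("top0.pkl","rb")); P=np.load("P0.npy"); z=P[...,2]
def r(u,v,h): return ray(im,u,v,h)[:2]
print("tongue tip",r(271.4,212.8,.032).round(4))
a,b=r(264.6,186.6,.032),r(258.8,237.4,.032); d=b-a
print("front corners",a.round(4),b.round(4),"len",np.linalg.norm(d).round(4),"mid",((a+b)/2).round(4),"tray x yaw",np.degrees(np.arctan2(d[1],d[0])).round(2)+90)
a,b=r(371,223,.01),r(378.4,240.6,.01); d=b-a; print("valve",((a+b)/2).round(4),np.linalg.norm(d).round(4),np.degrees(np.arctan2(d[1],d[0])).round(1))
a,b=r(361.4,168,.06),r(344.2,191.2,.06); d=b-a; print("sscoop",a.round(4),"tip",b.round(4),np.linalg.norm(d).round(4),np.degrees(np.arctan2(d[1],d[0])).round(1))
print("bottle",r(235+694/5,130+44/5,.092).round(4))
# shelf front edge
m=np.zeros(z.shape,bool); m[150:260,200:250]=1; m&=(z>.112)&(z<.121)
q=P[m]; e=[]
for v in range(157,250):
    w=np.where(m[v])[0]
    if len(w): e.append(P[v,w.max()][:2])
e=np.array(e,np.float32); l=cv2.fitLine(e,cv2.DIST_HUBER,0,.01,.01).ravel(); print("shelf front dir",np.degrees(np.arctan2(l[1],l[0])).round(2),"pt",l[2:].round(4),"ends",e[0],e[-1])
go(.5,.285,.15,-3)
E
```

```text
tongue tip [0.4877 0.269 ]
front corners [0.5734 0.2949] [0.4062 0.3069] len 0.1676 mid [0.4898 0.3009] tray x yaw 265.88
valve [ 0.4357 -0.0738] 0.063 -155.9
sscoop [ 0.6405 -0.0204] tip [0.5632 0.0335] 0.0942 145.1
bottle [ 0.7305 -0.0549]
shelf front dir -6.0 pt [0.4775 0.3725] ends [0.65161943 0.46188208] [0.37018585 0.38588527]
t 0.1 pos [0.2397 0.5768 0.245 ] yang 67.43 tilt 0.08 F [-0.2  0.4  0.2] w 92.0 gf 0.0 j7 -0.08
  shift mm [-352.3 -169.4   95.3] turn z rad 1.2292
```

Emit:
arm_command --targets '[[[-0.038,-0.0194,0,0,0,0],[-0.038,-0.0194,0,0,0,0],[-0.038,-0.0194,0,0,0,0],[-0.038,-0.0194,0,0,0,0],[-0.038,-0.0194,0,0,0,0],[-0.038,-0.0194,0,0,0,0],[-0.038,-0.0194,0,0,0,0],[-0.038,-0.0194,0,0,0,0],[-0.038,-0.0194,0,0,0,0]]]' --jaw 0.05 --newtons 30

```text
clock: 1.23
position: [0.4892, 0.2834, 0.2455]
ee_rot: [-0.615, -3.081, 0.001]
force: [0.8, 0.3, -0.2]
width: 0.542
gripper_force: 0.0
```

Emit:
arm_command --targets '[[[0,0,0.01,0,0,0.157],[0,0,0.01,0,0,0.157],[0,0,0.01,0,0,0.157],[0,0,0.01,0,0,0.157],[0,0,0.01,0,0,0.157],[0,0,0.01,0,0,0.157],[0,0,0.01,0,0,0.157],[0,0,0.01,0,0,0.157],[0,0,0.01,0,0,0]]]'

```text
clock: 2.35
position: [0.4884, 0.2847, 0.155]
ee_rot: [2.306, 2.133, -0.001]
force: [-0.8, 0.2, 0.0]
width: 0.548
gripper_force: 0.0
```

```bash
python3 -c "
from h import *
go(.4886,.284,.026,-4.5)"
```

```text
t 2.35 pos [0.4884 0.2847 0.155 ] yang -4.46 tilt 0.04 F [-0.8  0.2  0. ] w 50.3 gf 0.0 j7 -0.48
  shift mm [ -0.6   0.3 129. ] turn z rad 0.0007
```

Emit:
arm_command --targets '[[[0,0,0.03,0,0,0],[0,0,0.03,0,0,0],[0,0,0.03,0,0,0],[0,0,0.025,0,0,0],[0,0,0.014,0,0,0],[0,0,0,0,0,0]]]'

```text
clock: 3.1
position: [0.4882, 0.2844, 0.026]
ee_rot: [-2.306, -2.133, 0.003]
force: [-0.4, -0.2, 1.4]
width: 0.546
gripper_force: 0.0
```

Emit:
arm_command --targets '[[[0,0,0,0,0,0],[0,0,0,0,0,0],[0,0,0,0,0,0],[0,0,0,0,0,0]]]' --jaw 0.0 --newtons 25

```text
clock: 3.6
position: [0.4891, 0.2849, 0.0272]
ee_rot: [2.307, 2.132, 0.002]
force: [2.2, -0.3, 1.3]
width: 0.157
gripper_force: 0.9
```

Emit:
arm_command --targets '[[[0,0,0,0,0,0],[0,0,0,0,0,0],[-0.008,0,0,0,0,0],[-0.014,0,0,0,0,0],[-0.02,0,0,0,0,0],[-0.022,0,0,0,0,0],[-0.022,0,0,0,0,0],[-0.022,0,0,0,0,0],[-0.022,0,0,0,0,0]]]'

```text
clock: 4.72
position: [0.4785, 0.1552, 0.0271]
ee_rot: [-2.306, -2.132, -0.002]
force: [0.3, 5.1, 4.8]
width: 0.147
gripper_force: 25.0
```

Emit:
arm_command --targets '[[[-0.02,0,0,0,0,0],[-0.016,0,0,0,0,0],[-0.012,0,0,0,0,0],[-0.006,0,0,0,0,0],[0,0,0,0,0,0],[0,0,0,0,0,0]]]'

```text
clock: 5.48
position: [0.4741, 0.1005, 0.027]
ee_rot: [2.308, 2.131, 0.0]
force: [0.4, 0.6, 8.1]
width: 0.15
gripper_force: 25.0
```

```bash
python3 -c "
from h import *
go(.4886,.284,.026,-4.5)
im=arm.get_image('side'); save(im,'side1.png',(190,90,510,300),2.5)"
```

```text
t 5.47 pos [0.4741 0.1005 0.027 ] yang -4.56 tilt 0.02 F [0.4 0.6 8.1] w 13.8 gf 25.0 j7 -0.11
  shift mm [ 1.84e+02 -1.00e-01  1.00e+00] turn z rad -0.0011
```

View pics/side1.png

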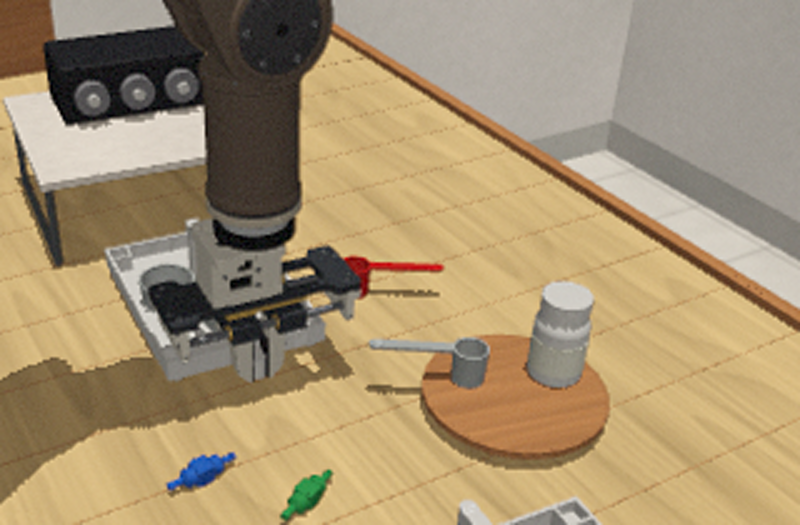

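Side view: the tray is fully out from under the shelf, gripped by the tongue at (255,345), and the large scoop stands in it at (165,280). Now I release it and head for the green valve.

Emit:
arm_command --targets '[[[0,0,0,0,0,0],[0,0,0,0,0,0],[0,0,0,0,0,0],[0,0,-0.02,0,0,0],[0,0,-0.03,0,0,0],[0,0,-0.03,0,0,0],[0,0,-0.03,0,0,0]]]' --jaw 0.05

```text
clock: 6.4
position: [0.4737, 0.1011, 0.1375]
ee_rot: [-2.307, -2.132, 0.001]
force: [-0.1, -0.6, -0.2]
width: 0.545
gripper_force: 0.0
```

Emit:
arm_command --targets '[[[-0.03,0,0,0,0,0.153],[-0.0,0,0,0,0,0.153],[0,0,0,0,0,0.153],[0,0,0,0,0,0.153],[0,0,0,0,0,0.153],[0,0,0,0,0,0.153],[0,0,0,0,0,0.152]]]'

```text
clock: 7.28
position: [0.4714, 0.0713, 0.1366]
ee_rot: [-3.074, -0.65, 0.001]
force: [-0.2, -0.1, 0.1]
width: 0.542
gripper_force: 0.0
```

```bash
python3 -c "
from h import *
go(.4357,-.0738,.024,-65.9)"
```

```text
t 7.28 pos [0.4714 0.0713 0.1366] yang -66.13 tilt 0.03 F [-0.2 -0.1  0.1] w 49.8 gf 0.0 j7 -1.05
  shift mm [-91.3 118.2 112.6] turn z rad -0.0039
```

Emit:
arm_command --targets '[[[-0.0305,0.0394,0,0,0,0],[-0.0305,0.0394,0,0,0,0],[-0.0303,0.0394,0.01,0,0,0],[0,0,0.03,0,0,0],[0,0,0.03,0,0,0],[0,0,0.03,0,0,0],[0,0,0.0126,0,0,0],[0,0,0,0,0,0]]]'

```text
clock: 8.28
position: [0.4363, -0.074, 0.0238]
ee_rot: [-3.072, -0.657, 0.002]
force: [-0.1, 0.4, 0.3]
width: 0.55
gripper_force: 0.0
```

Emit:
arm_command --targets '[[[0,0,0,0,0,0],[0,0,0,0,0,0],[0,0,0,0,0,0],[0,0,0,0,0,0],[0,0,0,0,0,0]]]' --jaw 0.0 --newtons 12

```text
clock: 8.9
position: [0.4371, -0.0737, 0.0245]
ee_rot: [-3.072, -0.658, -0.001]
force: [-1.2, 0.5, 6.8]
width: 0.215
gripper_force: 12.0
```

Emit:
arm_command --targets '[[[0,0,-0.02,0,0,0],[0,0,-0.04,0,0,0],[0,0,-0.04,0,0,0],[0,0,-0.03,0,0,0]]]'

```text
clock: 9.4
position: [0.4369, -0.074, 0.1556]
ee_rot: [3.072, 0.657, 0.001]
force: [0.5, -0.2, -0.3]
width: 0.213
gripper_force: 12.0
```

```bash
cat > bt.py <<'E'
from h import *
im=arm.get_image("top"); P=pts(im); z=P[...,2]
# bottom tray: rim pixels at z .055-.065
def rect(m,name):
    q=P[m][:,:2].astype(np.float32); r=cv2.minAreaRect(q); print(name,len(q),[np.round(a,4) for a in r]); return r
m=np.zeros(z.shape,bool); m[170:255,418:505]=1
rect(m&(z>.054)&(z<.066),"bottom rim")
E
python3 bt.py; python3 -c "
from h import *
go(.5,-.385,.1,-4)"
```

```text
bottom rim 320 [array([ 0.506 , -0.3241]), array([0.2404, 0.1706]), np.float64(85.8759)]
t 9.45 pos [ 0.4384 -0.0745  0.1582] yang -65.90 tilt 0.25 F [ 2.5 -1.1  2. ] w 20.0 gf 12.0 j7 -0.77
  shift mm [-70.8 308.5  58.3] turn z rad -1.0803
```

Emit:
arm_command --targets '[[[-0.006,0.03,0,0,0,0],[-0.0106,0.0466,0,0,0,0],[-0.0106,0.0466,0,0,0,0],[-0.0106,0.0466,0,0,0,0],[-0.0106,0.0466,0,0,0,0],[-0.0106,0.0466,0,0,0,0],[-0.0106,0.0466,0,0,0,0],[0,0,0.03,0,0,0],[0,0,0.03,0,0,0],[0,0,0.03,0,0,0]]]'

```text
clock: 10.7
position: [0.4998, -0.3848, 0.0628]
ee_rot: [-3.072, -0.657, 0.0]
force: [-0.4, 1.0, -0.9]
width: 0.215
gripper_force: 12.0
```

```bash
python3 -c "
from h import *
go(.502,-.388,.039,-65.9)"
```

```text
t 10.7 pos [ 0.4998 -0.3848  0.0628] yang -65.85 tilt 0.03 F [-0.4  1.  -0.9] w 19.8 gf 12.0 j7 -0.11
  shift mm [ 0.7  3.9 23.8] turn z rad 0.0009
```

Emit:
arm_command --targets '[[[0,0.003,0.014,0,0,0],[0,0,0.009,0,0,0],[0,0,0,0,0,0]]]'

```text
clock: 11.08
position: [0.5013, -0.3877, 0.0412]
ee_rot: [-3.072, -0.657, 0.0]
force: [-0.3, 0.2, -0.5]
width: 0.213
gripper_force: 12.0
```

Emit:
arm_command --targets '[[[0,0,0,0,0,0],[0,0,0,0,0,0],[0,0,-0.02,0,0,0],[0,0,-0.04,0,0,0],[0,0,-0.05,0,0,0],[0,0,-0.04,0,0,0]]]' --jaw 0.045

```text
clock: 11.82
position: [0.5013, -0.3882, 0.1949]
ee_rot: [3.07, 0.656, 0.003]
force: [0.3, 0.2, 0.6]
width: 0.491
gripper_force: 0.0
```

```bash
python3 - <<'E'
from h import *
import pickle
im=arm.get_image("top"); pickle.dump(im,open("top1.pkl","wb")); P=pts(im); z=P[...,2]
sd=arm.get_image("side"); pickle.dump(sd,open("side1.pkl","wb"))
save(im,"top1.png",(225,130,385,250),5)
m=np.zeros(z.shape,bool); m[150:260,230:340]=1
for lo,hi in((.024,.04),(.07,.095)):
    k=m&(z>lo)&(z<hi); q=P[k][:,:2].astype(np.float32); r=cv2.minAreaRect(q)
    print(len(q),[np.round(a,4) for a in r],"px",np.argwhere(k)[:,::-1].min(0),np.argwhere(k)[:,::-1].max(0), P[k].mean(0).round(4))
k=m&(z>.07)&(z<.095); q=P[k][:,:2].astype(np.float32); print("bar dir",cv2.fitLine(q,cv2.DIST_L2,0,.01,.01).ravel())
go(.484,.2315,.079,-4.5)
E
```

```text
493 [array([0.533 , 0.2537]), array([0.3103, 0.3143]), np.float64(5.9288)] px [231 150] [326 250] [0.5096 0.224  0.0321]
149 [array([0.4831, 0.2364]), array([0.1036, 0.0138]), np.float64(85.3945)] px [263 210] [296 217] [0.483  0.2359 0.085 ]
bar dir [0.08037586 0.9967646  0.4830324  0.2359184 ]
t 11.93 pos [ 0.5028 -0.3899  0.1975] yang -65.88 tilt 0.51 F [ 0.5 -0.2  0.2] w 44.8 gf 0.0 j7 -0.20
  shift mm [ 236.3 -575.7  115.3] turn z rad -1.0712
```

View pics/top1.png

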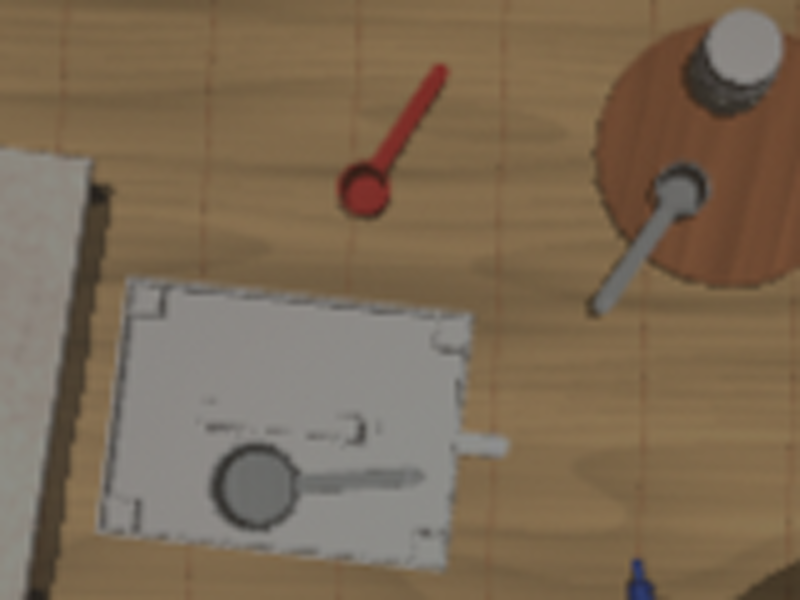

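Top crop: the tray stands free with its bar between (205,428) and (365,430), the large scoop's cup at (258,487) and that scoop's handle tip at (420,477). The small grey scoop hasn't moved. Next I take the carrying handle.

Emit:
arm_command --targets '[[[0.02,-0.0485,0,0,0,0],[0.02,-0.0485,0,0,0,0],[0.02,-0.0485,0,0,0,0],[0.02,-0.0485,0,0,0,0],[0.02,-0.0485,0,0,0,0],[0.02,-0.0485,0,0,0,0],[0.02,-0.0485,0,0,0,0],[0.02,-0.0485,0,0,0,0],[0.02,-0.0485,0,0,0,0],[0.02,-0.0485,0,0,0,0]]]'

```text
clock: 13.18
position: [0.485, 0.1384, 0.1919]
ee_rot: [-3.072, -0.657, -0.001]
force: [1.1, -0.1, -0.3]
width: 0.492
gripper_force: 0.0
```

Emit:
arm_command --targets '[[[0.02,-0.0485,0,0,0,0],[0.0175,-0.0463,0,0,0,0],[0,0,0,0,0,-0.153],[0,0,0,0,0,-0.153],[0,0,0,0,0,-0.153],[0,0,0,0,0,-0.153],[0,0,0,0,0,-0.153],[0,0,0,0,0,-0.153],[0,0,0,0,0,-0.152],[0,0,0,0,0,0]]]'

```text
clock: 14.42
position: [0.4807, 0.2383, 0.1917]
ee_rot: [-2.309, -2.13, -0.001]
force: [0.6, 0.1, -0.3]
width: 0.491
gripper_force: 0.0
```

```bash
python3 -c "
from h import *
go(.4831,.2364,.080,-4.6)"
```

```text
t 14.43 pos [0.4807 0.2383 0.1917] yang -4.62 tilt 0.04 F [ 0.6  0.1 -0.3] w 45.0 gf 0.0 j7 -0.46
  shift mm [ -1.8   2.5 111.7] turn z rad -0.0003
```

Emit:
arm_command --targets '[[[-0.0018,0.0025,0.02,0,0,0],[0,0,0.03,0,0,0],[0,0,0.03,0,0,0],[0,0,0.022,0,0,0],[0,0,0.0095,0,0,0],[0,0,0,0,0,0]]]'

```text
clock: 15.18
position: [0.4829, 0.2365, 0.0796]
ee_rot: [2.309, 2.13, -0.001]
force: [-0.1, -0.6, -0.3]
width: 0.49
gripper_force: 0.0
```

Emit:
arm_command --targets '[[[0,0,0,0,0,0],[0,0,0,0,0,0],[0,0,0,0,0,0],[0,0,0,0,0,0],[0,0,0,0,0,0],[0,0,0,0,0,0]]]' --jaw 0.0 --newtons 45

```text
clock: 15.92
position: [0.4835, 0.2368, 0.08]
ee_rot: [2.307, 2.132, 0.002]
force: [-0.1, -0.2, 5.3]
width: 0.151
gripper_force: 45.0
```

```bash
python3 - <<'E'
from h import *
import pickle
im=pickle.load(open("top0.pkl","rb")); P=pts(im); z=P[...,2]
# bottom tray outer edges at rim level, row/column wise on the depth map
m=np.zeros(z.shape,bool); m[170:255,410:505]=1; k=m&(z>.05)&(z<.068)
q=P[k][:,:2]; c=np.array([.506,-.328]); 
for it in range(3):
    if it==0: yaw=np.radians(85.85)
    u=np.array([np.cos(yaw),np.sin(yaw)]); n=np.array([-u[1],u[0]]); a=(q-c)@u; b=(q-c)@n
    s=np.abs(b)>15e-3; s2=s&(np.abs(a)<.125)
    # edge bins
    def edge(t,w,sgn):
        out=[]
        for x in np.arange(-.07,.0701,.01) if True else []:
            g=(np.abs(w-x)<.005)
            if g.sum(): out.append((x,np.max(sgn*t[g])*sgn))
        return np.array(out)
    ff=edge(a[s2],b[s2],-1); fp=edge(a[s2],b[s2],1); gl=edge(b[s2],a[s2],-1); gr=edge(b[s2],a[s2],1)
    me=[np.median(e[:,1]) for e in(ff,fp,gl,gr)]
    sl=[np.polyfit(e[:,0],e[:,1],1)[0] for e in(ff,fp,gl,gr)]
    print("ends",np.round(me,4),"slopes",np.round(sl,4),"c",c.round(4),"yaw",np.degrees(yaw).round(2))
    c=c+u*(me[0]+me[1])/2+n*(me[2]+me[3])/2; yaw+=np.median([sl[2],sl[3],-sl[0],-sl[1]])
go(.4831,.2364,.080,-4.6)
E
```

```text
ends [-0.1146  0.116  -0.0833  0.0843] slopes [-0.0031  0.0018 -0.0051 -0.0059] c [ 0.506 -0.328] yaw 85.85
ends [-0.1152  0.1154 -0.0837  0.0839] slopes [-0.0067 -0.0017 -0.0017 -0.0016] c [ 0.5056 -0.3273] yaw 85.65
ends [-0.1153  0.1153 -0.0838  0.0838] slopes [-0.0066 -0.0016 -0.0018 -0.0017] c [ 0.5054 -0.3272] yaw 85.66
t 15.93 pos [0.4835 0.2368 0.08  ] yang -4.54 tilt 0.06 F [-0.1 -0.2  5.3] w 13.8 gf 45.0 j7 -0.37
  shift mm [-0.5 -0.4  0. ] turn z rad 0.0011
```

Emit:
arm_command --targets '[[[0,0,-0.004,0,0,0],[0,0,-0.008,0,0,0],[0,0,-0.016,0,0,0],[0,0,-0.024,0,0,0],[0,0,-0.026,0,0,0],[0,0,-0.022,0,0,0],[0,0,-0.014,0,0,0],[0,0,-0.006,0,0,0],[0,0,0,0,0,0]]]'

```text
clock: 17.05
position: [0.4829, 0.2367, 0.1996]
ee_rot: [-2.307, -2.132, -0.0]
force: [-0.2, 1.3, -4.0]
width: 0.149
gripper_force: 45.0
```

```bash
python3 - <<'E'
from h import *
import pickle
im=arm.get_image("top"); pickle.dump(im,open("top2.pkl","wb")); P=pts(im); z=P[...,2]
m=np.zeros(z.shape,bool); m[170:255,410:505]=1; k=m&(z>.05)&(z<.068); q=P[k][:,:2]; c=np.array([.506,-.328]); yaw=np.radians(85.85)
for it in range(3):
    u=np.array([np.cos(yaw),np.sin(yaw)]); n=np.array([-u[1],u[0]]); a=(q-c)@u; b=(q-c)@n; s=(np.abs(b)>.015)&(np.abs(a)<.125)
    E=lambda t,w,g:np.array([(x,g*np.max(g*t[np.abs(w-x)<.005])) for x in np.arange(-.07,.0701,.01) if (np.abs(w-x)<.005).any()])
    es=[E(a[s],b[s],-1),E(a[s],b[s],1),E(b[s],a[s],-1),E(b[s],a[s],1)]; me=[np.median(e[:,1]) for e in es]; sl=[np.polyfit(e[:,0],e[:,1],1)[0] for e in es]
    c=c+u*(me[0]+me[1])/2+n*(me[2]+me[3])/2; yaw+=np.median([sl[2],sl[3],-sl[0],-sl[1]])
print(c.round(4),np.degrees(yaw).round(2),np.round(me,4),np.round(sl,4))
h=cv2.cvtColor(im["pixels"],cv2.COLOR_RGB2HSV); g=(h[...,0]>45)&(h[...,0]<85)&(h[...,1]>80)&m; print("valve px",g.sum(),(P[g].mean(0).round(4) if g.any() else ""))
sd=arm.get_image("side"); save(sd,"side2.png",(190,60,510,300),2.5)
go(c[0],c[1],.2,np.degrees(yaw)-90)
E
```

```text
[ 0.5054 -0.327 ] 85.68 [-0.115   0.1151 -0.0837  0.0838] [ 0.0062 -0.0033  0.0018 -0.0018]
valve px 59 [ 0.5011 -0.3868  0.0323]
t 17.15 pos [0.4825 0.2365 0.1989] yang -4.53 tilt 0.07 F [-0.3  0.2 -3.4] w 13.7 gf 45.0 j7 -0.45
  shift mm [-560.    67.3   -0.7] turn z rad -0.0036
```

View pics/side2.png

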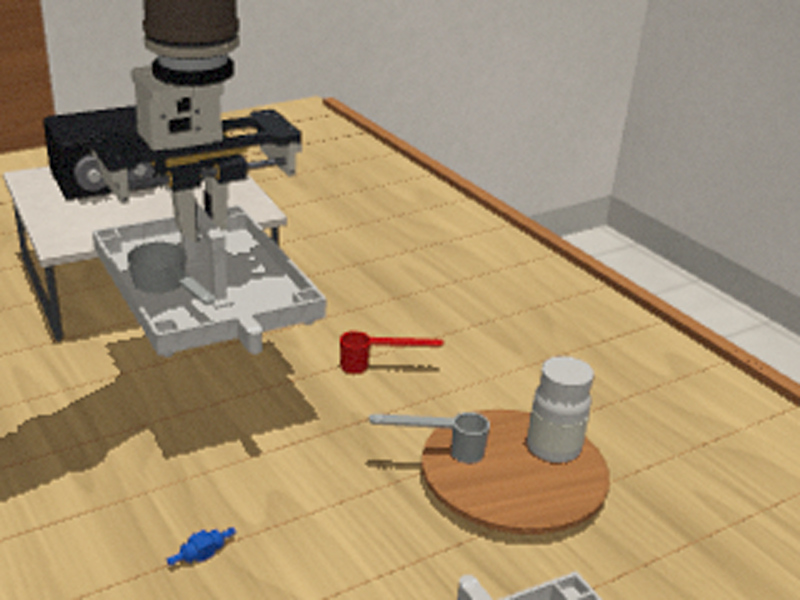

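The side view shows the tray held level with the large scoop standing in it. The valve reads at (0.501, -0.387), inside the -x compartment. I'll carry the tray over.

Emit:
arm_command --targets '[[[-0.01,0.0012,0,0,0,0],[-0.02,0.0024,0,0,0,0],[-0.03,0.0036,0,0,0,0],[-0.04,0.0048,0,0,0,0],[-0.045,0.0054,0,0,0,0],[-0.045,0.0054,0,0,0,0],[-0.045,0.0054,0,0,0,0],[-0.045,0.0054,0,0,0,0],[-0.045,0.0054,0,0,0,0],[-0.045,0.0054,0,0,0,0]]]'

```text
clock: 18.4
position: [0.4969, -0.1386, 0.1996]
ee_rot: [-2.309, -2.13, 0.0]
force: [1.0, -0.5, -3.6]
width: 0.144
gripper_force: 45.0
```

Emit:
arm_command --targets '[[[-0.045,0.0054,0,0,0,0],[-0.045,0.0054,0,0,0,0],[-0.04,0.0048,0,0,0,0],[-0.03,0.0036,0,0,0,0],[-0.02,0.0024,0,0,0,0],[-0.01,0.0012,0,0,0,-0.0036],[0,0,0,0,0,0],[0,0,0,0,0,0]]]'

```text
clock: 19.4
position: [0.506, -0.3255, 0.1995]
ee_rot: [-2.301, -2.137, -0.001]
force: [0.5, -0.0, -3.5]
width: 0.143
gripper_force: 45.0
```

```bash
cat > chk.py <<'E'
from h import *
# top tray rim from top camera; z = expected height of wall top
import sys
def tray(im,zt,c,yaw):
    P=pts(im); k=(np.abs(P[...,2]-zt)<.008)&(np.linalg.norm(P[...,:2]-c,axis=-1)<.16); q=P[k][:,:2]
    for it in range(4):
        u=np.array([np.cos(yaw),np.sin(yaw)]); n=np.array([-u[1],u[0]]); a=(q-c)@u; b=(q-c)@n; s=(np.abs(b)>.015)&(np.abs(a)<.122)
        E=lambda t,w,g:np.array([(x,g*np.max(g*t[np.abs(w-x)<.005])) for x in np.arange(-.07,.0701,.01) if (np.abs(w-x)<.005).any()])
        es=[E(a[s],b[s],-1),E(a[s],b[s],1),E(b[s],a[s],-1),E(b[s],a[s],1)]; me=[np.median(e[:,1]) for e in es]; sl=[np.polyfit(e[:,0],e[:,1],1)[0] for e in es]
        c=c+u*(me[0]+me[1])/2+n*(me[2]+me[3])/2; yaw+=np.median([sl[2],sl[3],-sl[0],-sl[1]])
    print("tray",c.round(4),np.degrees(yaw).round(2),np.round(me,4),np.round(sl,4),len(q))
    u=np.array([np.cos(yaw),np.sin(yaw)]); n=np.array([-u[1],u[0]])
    for sa in(-1,1):
        for sb in(-1,1):
            g=(sa*(P[...,:2]-c)@u>.085)&(sb*(P[...,:2]-c)@n>.06)&k; print("corner",sa,sb,(np.median(P[g][:,2]).round(4) if g.any() else None))
    return c,yaw
E
python3 - <<'E'
from chk import *
im=arm.get_image("top"); s=arm.observe(); tray(im,s["position"][2]-.047,np.array([.5054,-.327]),np.radians(85.68)); go(.5054,-.3266,.2,-4.32)
E
```

```text
tray [ 0.5076 -0.2517] 98.97 [-0.0632  0.0211 -0.0781  0.0856] [-0.2387  0.2236  1.0343 -0.2234] 289
corner -1 -1 0.1506
corner -1 1 None
corner 1 -1 None
corner 1 1 None
t 19.45 pos [ 0.5061 -0.3255  0.1995] yang -4.23 tilt 0.05 F [-0.1  0.3 -2.9] w 13.3 gf 45.0 j7 0.69
  shift mm [-1.2 -0.6 -0.5] turn z rad 0.0016
```

Emit:
arm_command --targets '[[[-0.001,-0.0005,0.006,0,0,0.0016],[0,0,0.014,0,0,0],[0,0,0.014,0,0,0],[0,0,0.01,0,0,0],[0,0,0.006,0,0,0],[0,0,0.003,0,0,0],[0,0,0,0,0,0]]]'

```text
clock: 20.32
position: [0.5052, -0.328, 0.1466]
ee_rot: [2.305, 2.134, 0.0]
force: [-0.0, -0.0, -2.5]
width: 0.146
gripper_force: 45.0
```

Emit:
arm_command --targets '[[[0,0,0.002,0,0,0],[0,0,0.002,0,0,0],[0,0,0.002,0,0,0],[0,0,0,0,0,0]]]'

```text
clock: 20.82
position: [0.5051, -0.3278, 0.1405]
ee_rot: [-2.305, -2.134, 0.0]
force: [-0.1, -0.6, -2.5]
width: 0.151
gripper_force: 45.0
```

```bash
python3 - <<'E'
from h import *
go(.5054,-.3266,.13,-4.32)
im=arm.get_image("side"); P=pts(im); save(im,"side3.png",(300,200,640,400),2.3)
E
```

```text
t 20.82 pos [ 0.5051 -0.3278  0.1405] yang -4.42 tilt 0.02 F [-0.1 -0.6 -2.5] w 13.8 gf 45.0 j7 0.72
  shift mm [ 1.2  0.2 10.5] turn z rad -0.0017
```

View pics/side3.png

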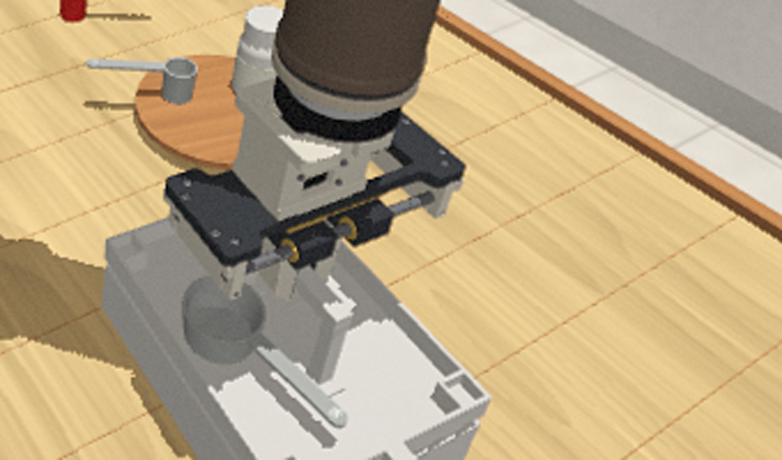

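The side view shows the trays' outlines lining up at the near corners, with the lugs just at the sockets. Now I lower the last 10 mm slowly, watching the force.

Emit:
arm_command --targets '[[[0.001,0,0.002,0,0,-0.0015],[0,0,0.002,0,0,0],[0,0,0.002,0,0,0],[0,0,0.002,0,0,0],[0,0,0,0,0,0]]]'

```text
clock: 21.5
position: [0.5052, -0.3268, 0.1324]
ee_rot: [-2.304, -2.136, 0.0]
force: [-0.1, -0.2, -2.5]
width: 0.143
gripper_force: 45.0
```

```bash
python3 - <<'E'
from h import *
go(.5054,-.3266,.13,-4.32)
E
```

```text
t 21.5 pos [ 0.5052 -0.3268  0.1324] yang -4.33 tilt 0.01 F [-0.1 -0.2 -2.5] w 13.1 gf 45.0 j7 0.73
  shift mm [0.3 0.2 2.4] turn z rad -0.0002
```

Emit:
arm_command --targets '[[[0,0,0.001,0,0,0],[0,0,0.001,0,0,0],[0,0,0.001,0,0,0],[0,0,0.0005,0,0,0],[0,0,0,0,0,0]]]'

```text
clock: 22.12
position: [0.5053, -0.3269, 0.13]
ee_rot: [2.304, 2.136, 0.001]
force: [-3.4, 2.1, 7.6]
width: 0.146
gripper_force: 45.0
```

Emit:
arm_command --targets '[[[0,0,0,0,0,0],[0,0,0,0,0,0],[0,0,0,0,0,0],[0,0,-0.01,0,0,0],[0,0,-0.02,0,0,0],[0,0,-0.035,0,0,0],[0,0,-0.035,0,0,0]]]' --jaw 0.04

```text
clock: 23.0
position: [0.5051, -0.327, 0.2307]
ee_rot: [2.304, 2.136, -0.0]
force: [1.4, 0.1, -0.1]
width: 0.431
gripper_force: 0.0
```

Emit:
arm_command --targets '[[[0.0487,0.0099,0,0,0,0],[0.0487,0.0099,0,0,0,0],[0.0487,0.0099,0,0,0,0],[0.0487,0.0099,0,0,0,0],[0.0487,0.0099,0,0,0,0],[0.0487,0.0099,0,0,0,0],[0.0487,0.0099,0,0,0,0]]]'

```text
clock: 23.88
position: [0.6005, 0.0093, 0.23]
ee_rot: [2.304, 2.135, 0.001]
force: [0.3, 0.7, -0.6]
width: 0.437
gripper_force: 0.0
```

```bash
python3 - <<'E'
from chk import *
import pickle
im=arm.get_image("top"); pickle.dump(im,open("top4.pkl","wb")); tray(im,.082,np.array([.5054,-.327]),np.radians(85.68))
save(im,"top4.png",(390,150,520,270),6)
P=pts(im);z=P[...,2]; m=np.zeros(z.shape,bool); m[150:270,390:520]=1
k=m&(z>.118)&(z<.15); print("bar",cv2.minAreaRect(P[k][:,:2].astype(np.float32)))
go(.5995,.0082,.061,55.1)
E
```

```text
tray [ 0.5038 -0.3266] 85.79 [-0.1152  0.1152 -0.0839  0.0839] [-0.0042  0.0021 -0.0006  0.0006] 571
corner -1 -1 0.0805
corner -1 1 0.0805
corner 1 -1 0.0821
corner 1 1 0.0805
bar ((0.5038444399833679, -0.3257651627063751), (0.1051599532365799, 0.014369591139256954), 85.96903228759766)
t 23.93 pos [0.6021 0.0183 0.2294] yang -3.85 tilt 0.26 F [ 1.7  7.5 -0.7] w 39.9 gf 0.0 j7 0.05
  shift mm [-11.   -2.1 168.3] turn z rad -1.0288
```

View pics/top4.png

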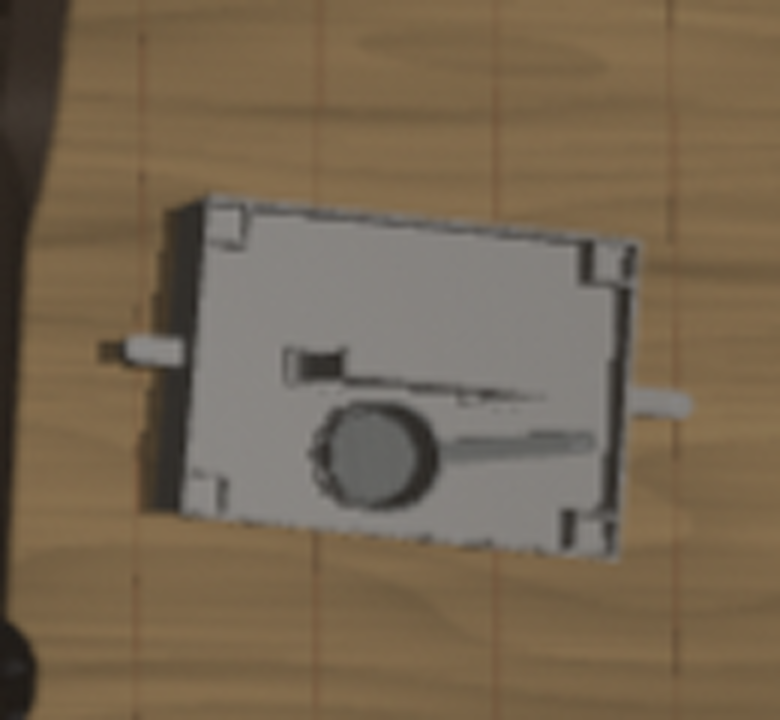

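Top crop: the tray is seated, with all four corners at about 81 mm height. The large cup's rim is around (383,456), its handle tip is at (594,440) and the bar lies above it. Now I get the nesting geometry.

```bash
python3 - <<'E'
from h import *
import pickle
im=pickle.load(open("top4.pkl","rb")); P=pts(im); z=P[...,2]
m=np.zeros(z.shape,bool); m[212:240,438:500]=1
k=m&(z>.0865)&(z<.102); q=P[k]; print(len(q))
c=ray(im,390+383/6,150+456/6,.093)[:2]; t=ray(im,390+594/6,150+440/6,.093)[:2]; print("guess",c.round(4),"tip",t.round(4),np.linalg.norm(t-c).round(4))
d=np.linalg.norm(q[:,:2]-c,axis=1); r=q[d<.037]; print("rim pts",len(r),"minEncl",cv2.minEnclosingCircle(r[:,:2].astype(np.float32)))
from scipy.optimize import least_squares
f=least_squares(lambda p:np.hypot(r[:,0]-p[0],r[:,1]-p[1])-.0285,c,loss='soft_l1',f_scale=.002); print("fit",f.x.round(4))
h=q[(d>.04)]; print("handle pts",len(h),h.mean(0).round(4)); l=cv2.fitLine(h[:,:2].astype(np.float32),cv2.DIST_HUBER,0,.01,.01).ravel()
a=np.degrees(np.arctan2(h[:,1].mean()-f.x[1],h[:,0].mean()-f.x[0])); print("angle cup->handle %.1f"%a,"line dir %.1f"%np.degrees(np.arctan2(l[1],l[0])))
dd=(h[:,:2]-f.x)@np.array([np.cos(np.radians(a)),np.sin(np.radians(a))]); print("reach",dd.max().round(4))
for v in range(214,238):print(v,''.join('#' if k[v,u] else '.' for u in range(438,500)))
E
```

```text
176
guess [ 0.461  -0.3102] tip [ 0.4725 -0.4203] 0.1106
rim pts 80 minEncl ((0.46042755246162415, -0.3127155601978302), 0.03319818153977394)
fit [ 0.4611 -0.3095]
handle pts 92 [ 0.4716 -0.3846  0.0935]
angle cup->handle -82.1 line dir -87.6
reach 0.1471
214 ..............................................................
215 ..............................................................
216 ....................................###.................#.....
217 .............######.........................................#.
218 ...........##.....###........................................#
219 .........##.........##........................................
220 ........##............#.......................................
221 ........#.............##................................#.....
222 .......#...............##...................#######...........
223 .......#................#....######################...........
224 ......##...............############################...........
225 ......#..................#####.####################...........
226 .......#................#################.....................
227 ......##................####..................................
228 .......#................##....................................
229 .......#................#.....................................
230 .......##..............##.....................................
231 ........#.............##......................................
232 .........#...........###......................................
233 ..........#.........###.......................................
234 ...........##....####.........................................
235 .............######...........................................
236 ..............................................................
237 ..............................................................
```

Emit:
arm_command --targets '[[[-0.009,-0.002,0,0,0,0.15],[0,0,0,0,0,0.15],[0,0,0,0,0,0.15],[0,0,0,0,0,0.15],[0,0,0,0,0,0.15],[0,0,0,0,0,0.15],[0,0,0,0,0,0.15]]]'

```text
clock: 24.8
position: [0.5974, -0.0012, 0.2298]
ee_rot: [-3.066, -0.686, -0.001]
force: [1.2, 0.2, -0.1]
width: 0.437
gripper_force: 0.0
```

Emit:
arm_command --targets '[[[0,0,0,0,0,0.15],[0,0,0,0,0,0.15],[0,0,0,0,0,0.15],[0,0,0,0,0,0.15],[0,0,0,0,0,0.15],[0,0,0,0,0,0.15],[0,0,0,0,0,0.15],[0,0,0,0,0,0]]]'

```text
clock: 25.8
position: [0.5974, -0.001, 0.2294]
ee_rot: [2.999, -0.934, 0.0]
force: [0.7, 0.3, 0.3]
width: 0.431
gripper_force: 0.0
```

```bash
python3 -c "
from h import *
go(.5995,.0082,.061,55.1)"
```

```text
t 25.8 pos [ 0.5974 -0.001   0.2294] yang -124.59 tilt 0.02 F [0.7 0.3 0.3] w 39.6 gf 0.0 j7 -1.71
  shift mm [ -3.6  -8.8 168.4] turn z rad 0.0054
```

```bash
python3 - <<'E'
from h import *
import pickle
from scipy.optimize import least_squares
for n in("top0","top1","top2"):
    im=pickle.load(open(n+".pkl","rb")); P=pts(im); z=P[...,2]
    m=np.zeros(z.shape,bool); m[155:205,335:375]=1; k=m&(z>.053)&(z<.07); q=P[k]
    c=np.array([.6405,-.0204]); d=np.linalg.norm(q[:,:2]-c,axis=1); r=q[d<.023]
    g=q[d>.03]; l=cv2.fitLine(g[:,:2].astype(np.float32),cv2.DIST_HUBER,0,.01,.01).ravel(); u=-l[:2] if l[1]<0 else l[:2]
    s=r[(r[:,:2]-c)@u<.008]; f=least_squares(lambda p:np.hypot(s[:,0]-p[0],s[:,1]-p[1])-.017,c,loss='soft_l1',f_scale=.002).x
    print(n,"cup",f.round(4),"dir %.1f"%np.degrees(np.arctan2(u[1],u[0])),"lineperp",(((f-l[2:])@np.array([-u[1],u[0]]))*1000).round(1),"tip reach",((q[:,:2]-f)@u).max().round(4),"handle z",np.median(g[:,2]).round(4))
    if n=="top1":
        for v in range(158,198):print(v,''.join('#' if k[v,u_] else '.' for u_ in range(338,374)))
E
```

```text
top0 cup [ 0.641  -0.0185] dir 147.1 lineperp 0.5 tip reach 0.096 handle z 0.0598
top1 cup [ 0.6409 -0.0183] dir 147.1 lineperp 0.4 tip reach 0.0959 handle z 0.0601
158 ....................................
159 ....................................
160 ....................................
161 ....................................
162 ....................................
163 ....................######..........
164 ...................##.....##........
165 ...................#.......#........
166 ..................#........##.......
167 ..................#.........#.......
168 ..................#.........#.......
169 ..................#.........#.......
170 ..................#........#........
171 ...................#......##........
172 ..................####...##.........
173 .................#####.#............
174 .................####...............
175 ................####................
176 ...............#####................
177 ...............####.................
178 ..............####..................
179 .............#####..................
180 ............#####...................
181 ............####....................
182 ...........#####....................
183 ..........#####.....................
184 ..........####......................
185 .........#####......................
186 ........#####.......................
187 ........####........................
188 .......####.........................
189 ......#####.........................
190 ......####..........................
191 .....####...........................
192 ......###...........................
193 ....................................
194 ....................................
195 ....................................
196 ....................................
197 ....................................
top2 cup [ 0.6412 -0.0185] dir 147.0 lineperp 0.4 tip reach 0.0964 handle z 0.0608
```

Emit:
arm_command --targets '[[[-0.0038,-0.0085,0.02,0,0,0],[0,0,0.04,0,0,-0.028],[0,0,0.04,0,0,0],[0,0,0.035,0,0,0],[0,0,0.022,0,0,0],[0,0,0.011,0,0,0],[0,0,0,0,0,0]]]'

```text
clock: 26.68
position: [0.5991, 0.0082, 0.061]
ee_rot: [3.012, -0.893, -0.0]
force: [-0.2, 0.3, 0.8]
width: 0.437
gripper_force: 0.0
```

```bash
python3 -c "
from h import *
go(.5991,.0082,.061,57)"
```

```text
t 26.68 pos [0.5991 0.0082 0.061 ] yang -123.02 tilt 0.02 F [-0.2  0.3  0.8] w 40.1 gf 0.0 j7 -1.54
  shift mm [-0.1 -0.  -0. ] turn z rad -0.0004
```

Emit:
arm_command --targets '[[[0,0,0,0,0,0],[0,0,0,0,0,0],[0,0,0,0,0,0],[0,0,0,0,0,0],[0,0,0,0,0,0]]]' --jaw 0.0 --newtons 30

```text
clock: 27.3
position: [0.5991, 0.0083, 0.0613]
ee_rot: [-3.012, 0.893, 0.0]
force: [-1.2, 0.1, 1.8]
width: 0.124
gripper_force: 29.9
```

Emit:
arm_command --targets '[[[0,0,-0.01,0,0,0],[0,0,-0.025,0,0,0],[0,0,-0.04,0,0,0],[0,0,-0.04,0,0,0],[0,0,-0.025,0,0,0],[0,0,0,0,0,0]]]'

```text
clock: 28.05
position: [0.6002, 0.0077, 0.2034]
ee_rot: [-3.01, 0.893, -0.005]
force: [-0.4, -0.5, -0.3]
width: 0.123
gripper_force: 29.9
```

```bash
python3 - <<'E'
from h import *
im=arm.get_image("side"); save(im,"side5.png",(260,80,500,260),3)
go(.5991,.0082,.2,57)
E
```

```text
t 28.1 pos [0.5994 0.0082 0.2019] yang -123.04 tilt 0.09 F [-0.4  1.  -0.9] w 11.0 gf 29.9 j7 -1.68
  shift mm [-0.2  0.1  1.9] turn z rad -0.0008
```

View pics/side5.png

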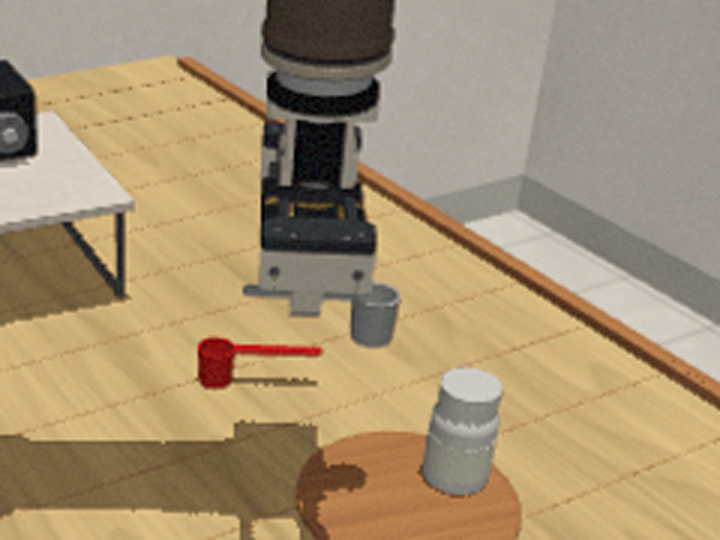

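The side view shows the grey scoop held level by its handle, with the cup at (375,315) and the bottle still standing. I carry it above the large scoop.

Emit:
arm_command --targets '[[[0.0031,0.0227,0,0,0,0],[0.006,0.0435,0,0,0,0],[0.006,0.0455,0,0,0,0],[0.006,0.0455,0,0,0,0],[0.006,0.0455,0,0,0,0],[0.006,0.0455,0,0,0,0],[0.006,0.0455,0,0,0,0],[0.006,0.0455,0,0,0,0],[0.004,0.0325,0,0,0,0],[0.003,0.02,0,0,0,0]]]'

```text
clock: 29.35
position: [0.4261, -0.3506, 0.2004]
ee_rot: [3.01, -0.899, -0.003]
force: [0.0, -0.3, 0.2]
width: 0.122
gripper_force: 29.9
```

Emit:
arm_command --targets '[[[0,0,0,0,0,-0.08],[0,0,0,0,0,-0.145],[0,0,0,0,0,-0.145],[0,0,0,0,0,-0.145],[0,0,0,0,0,-0.145],[0,0,0,0,0,-0.145],[0,0,0,0,0,-0.145],[0,0,0,0,0,-0.145],[0,0,0,0,0,-0.145],[0,0,0,0,0,-0.145]]]'

```text
clock: 30.6
position: [0.4273, -0.3489, 0.2001]
ee_rot: [-2.885, -1.24, 0.003]
force: [0.2, 0.9, -1.1]
width: 0.12
gripper_force: 29.9
```

Emit:
arm_command --targets '[[[0,0,0,0,0,-0.08],[0,0,0,0,0,0],[0,0,0,0,0,0]]]'

```text
clock: 30.98
position: [0.4283, -0.3488, 0.2006]
ee_rot: [-2.838, -1.346, 0.001]
force: [-0.2, 0.2, 0.1]
width: 0.118
gripper_force: 29.9
```

```bash
python3 - <<'E'
from h import *
import pickle
s=arm.observe(); im=arm.get_image("top"); pickle.dump(im,open("top6.pkl","wb")); P=pts(im); z=P[...,2]
k=(np.hypot(P[...,0]-.461,P[...,1]+.31)<.05)&(z>.192)&(z<.212); k2=(np.hypot(P[...,0]-.461,P[...,1]+.31)<.05)&(z>.085)&(z<.1)
print("small rim",k.sum(),P[k].mean(0) if k.any() else "", cv2.minEnclosingCircle(P[k][:,:2].astype(np.float32)) if k.any() else "", "large rim visible",k2.sum())
sd=arm.get_image("side"); pickle.dump(sd,open("side6.pkl","wb")); save(sd,"side6.png",(290,140,560,390),3)
go(.4295,-.3487,.2,-39)
E
```

```text
small rim 70 [ 0.45466498 -0.31530404  0.19841609] ((0.4538915157318115, -0.31249627470970154), 0.023749584332108498) large rim visible 56
t 31.07 pos [ 0.4288 -0.3486  0.2008] yang -39.19 tilt 0.03 F [ 0.2 -0.3 -0.7] w 11.0 gf 29.9 j7 0.18
  shift mm [0.4 0.6 0.8] turn z rad -0.0033
```

View pics/side6.png

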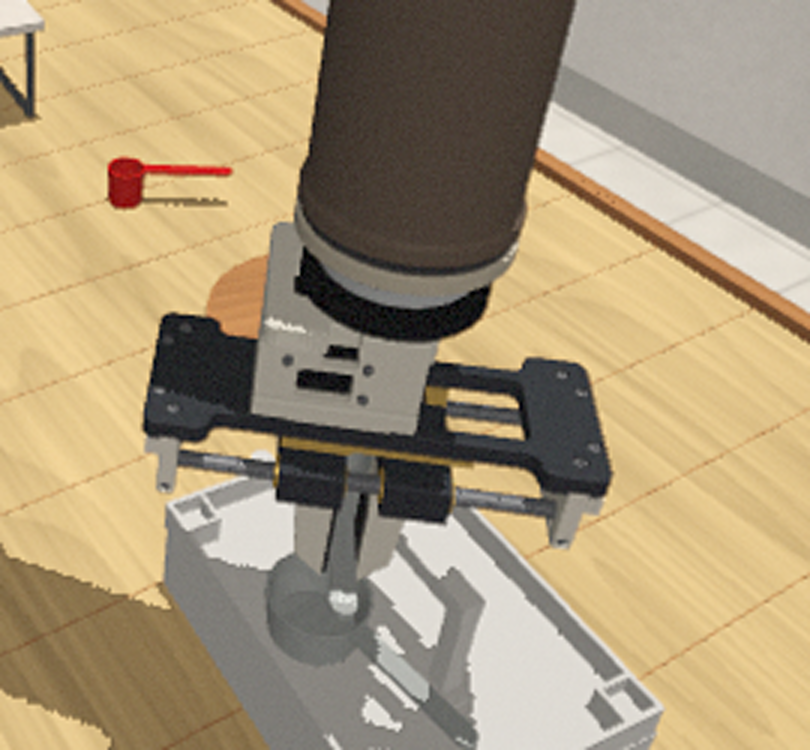

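The side view shows the small scoop's handle end at (345,600) pointing towards the camera, held above the large scoop at (315,610). I check both rims numerically.

```bash
python3 - <<'E'
from h import *
import pickle
from scipy.optimize import least_squares
im=pickle.load(open("top6.pkl","rb")); P=pts(im); z=P[...,2]
w=np.argwhere((np.hypot(P[...,0]-.461,P[...,1]+.31)<.06)&(z>.08)); (v0,u0),(v1,u1)=w.min(0),w.max(0); print(u0,v0,u1,v1)
for v in range(v0-2,v1+3): print(v,''.join('S' if .19<z[v,u]<.215 else 'L' if .087<z[v,u]<.1 else 's' if .15<z[v,u]<=.19 else 'B' if .1<=z[v,u]<=.15 else 'G' if z[v,u]>=.215 else '.' for u in range(u0-2,u1+3)))
u=np.array([np.cos(np.radians(-129)),np.sin(np.radians(-129))]); c=np.array([.461,-.3098])
k=(np.hypot(P[...,0]-c[0],P[...,1]-c[1])<.03)&(z>.19)&(z<.215); q=P[k]; s=q[(q[:,:2]-c)@u<.006]
print("small",least_squares(lambda p:np.hypot(s[:,0]-p[0],s[:,1]-p[1])-.017,c,loss='soft_l1',f_scale=.002).x.round(4),"z",np.median(s[:,2]).round(4))
go(.4295,-.3487,.2,-39)
E
```

```text
438 208 567 256
206 ............................................................GGGGGGGGGGGGG.............................................................
207 ...........................................................GGGGGGGGGGGGGGG.........................................G..................
208 ..........BBBB.....................G.......................GGGGGGGGGGGGGGGG...................................GGGGGGGGG...............
209 .......LBBBBBBBBBBBBBBB.....................................GGGGGGGGGGGGGGGGG..............................GGGGGGGGGGGGG..............
210 ......LLBBBBBBBBBBBBBBBBBBBBBBBBB...............G............GGGGGGGGGGGGGGGGG..........................GGGGGGGGGGGGGGGG..............
211 .......LBBBBBBBBBBBBBBBBBBBBBBBBBBBBBBBBBBB.................GGGGGGGGGGGGGGGGGGG.......................GGGGGGGGGGGGGGGGGGG.............
212 ......LLBBBBBBBBBBBBBBBBBBBBBBBBBBBBBBBBBBBBBB..........G..GGGGGGGGGGGGGGGGGGGGG....................GGGGGGGGGGGGGGGGGGGGGG............
213 ...............BBBBBBBBBBBBBBBBBBBBBBBBBBBBBBB............GGGG.GGGGGGGGGGGGGGGGGG.................GGGGGGGGG
[... 5761 characters left out ...]
GGGGGGGGGGGGGGGGGGGGGGGGGGGGGGGGGGGGGGGGGGGGGGGGGGGGGGGGGGGGGGGGGGGGGGGGGGGGGGGGGGGGGGGGGGGGGGGGGGGGGGGG
256 ......................GGGGGGGGGGGGGGGGGGGGGGGGGGGGGGGGGGGGGGGGGGGGGGGGGGGGGGGGGGGGGGGGGGGGGGGGGGGGGGGGGGGGGGGGGGGGGGGGGGGGGGGGGGGGGGGG
257 .......................GGGGGGGGGGGGGGGGGGGGGGGGGGGGGGGGGGGGGGGGGGGGGGGGGGGGGGGGGGGGGGGGGGGGGGGGGGGGGGGGGGGGGGGGGGGGGGGGGGGGGGGGGGGGGGG
258 ........................GGGGGGGGGGGGGGGGGGGGGGGGGGGGGGGGGGGGGGGGGGGGGGGGGGGGGGGGGGGGGGGGGGGGGGGGGGGGGGGGGGGGGGGGGGGGGGGGGGGGGGGGGGGGGG
small [ 0.4579 -0.3079] z 0.1983
t 31.07 pos [ 0.4288 -0.3486  0.2008] yang -39.19 tilt 0.03 F [ 0.2 -0.3 -0.7] w 11.0 gf 29.9 j7 0.18
  shift mm [0.4 0.6 0.8] turn z rad -0.0033
```

The rims differ by about 3 mm. I widen the fan to about 60° to keep the fingers clear of the lower handle, then descend.

Emit:
arm_command --targets '[[[0.0018,-0.0105,0,0,0,0],[0,0,0,0,0,0.14],[0,0,0.01,0,0,0.14],[0,0,0.02,0,0,0],[0,0,0.01,0,0,0],[0,0,0,0,0,0]]]'

```text
clock: 31.82
position: [0.4217, -0.34, 0.1607]
ee_rot: [-2.996, -0.941, 0.001]
force: [0.1, -0.3, -0.7]
width: 0.126
gripper_force: 29.9
```

```bash
python3 - <<'E'
from h import *
from scipy.optimize import least_squares
go(.4218,-.3406,.1045,-55.2)
s=arm.observe(); im=arm.get_image("top"); P=pts(im); z=P[...,2]; zr=s["position"][2]-.002
u=np.array([np.cos(np.radians(-143)),np.sin(np.radians(-143))]); c=np.array([.461,-.3095])
k=(np.hypot(P[...,0]-c[0],P[...,1]-c[1])<.03)&(abs(z-zr)<.008); q=P[k]; t=q[(q[:,:2]-c)@u<.006]
print("small",least_squares(lambda p:np.hypot(t[:,0]-p[0],t[:,1]-p[1])-.017,c,loss='soft_l1',f_scale=.002).x.round(4),"z",np.median(t[:,2]).round(4),len(t))
E
```

```text
t 31.82 pos [ 0.4217 -0.34    0.1607] yang -55.15 tilt 0.08 F [ 0.1 -0.3 -0.7] w 11.5 gf 29.9 j7 -0.03
  shift mm [-0.2  0.6 56.2] turn z rad 0.0009
small [ 0.4616 -0.3099] z 0.158 29
```

Emit:
arm_command --targets '[[[0,0,0.012,0,0,0],[0,0,0.014,0,0,0],[0,0,0.012,0,0,0],[0,0,0.008,0,0,0],[0,0,0.004,0,0,0],[0,0,0.002,0,0,0],[0,0,0,0,0,0]]]'

```text
clock: 32.75
position: [0.4223, -0.3407, 0.1092]
ee_rot: [2.997, 0.941, 0.0]
force: [0.1, 0.6, 0.1]
width: 0.123
gripper_force: 29.9
```

Emit:
arm_command --targets '[[[0,0,0.001,0,0,0],[0,0,0.001,0,0,0],[0,0,0.001,0,0,0],[0,0,0,0,0,0]]]'

```text
clock: 33.25
position: [0.4222, -0.3405, 0.1061]
ee_rot: [-2.997, -0.941, -0.0]
force: [1.1, -0.5, -1.0]
width: 0.119
gripper_force: 29.9
```

Emit:
arm_command --targets '[[[0,0,0.001,0,0,0],[0,0,0.0005,0,0,0],[0,0,0,0,0,0],[0,0,0,0,0,0]]]'

```text
clock: 33.75
position: [0.4221, -0.3408, 0.1048]
ee_rot: [2.997, 0.94, 0.0]
force: [-1.6, -0.7, 2.8]
width: 0.124
gripper_force: 29.9
```

```bash
python3 - <<'E'
from h import *
for i in range(3): go(.4218,-.3406,.1045,-55.2); arm.get_image("top")
E
```

```text
t 33.75 pos [ 0.4221 -0.3408  0.1048] yang -55.16 tilt 0.02 F [-1.6 -0.7  2.8] w 11.4 gf 29.9 j7 0.03
  shift mm [-0.1 -0.3  0.3] turn z rad 0.0007
t 33.8 pos [ 0.422  -0.3408  0.1047] yang -55.17 tilt 0.01 F [-1.6 -1.   2.2] w 11.0 gf 29.9 j7 0.03
  shift mm [-0.1 -0.3  0.2] turn z rad 0.0006
t 33.85 pos [ 0.4221 -0.3408  0.1048] yang -55.16 tilt 0.02 F [-1.6 -1.   2.3] w 11.1 gf 29.9 j7 0.03
  shift mm [-0.1 -0.3  0.3] turn z rad 0.0007
```

Contact at the expected height (about 3 N). I release and retreat.

Emit:
arm_command --targets '[[[0,0,0,0,0,0],[0,0,0,0,0,0],[0,0,0,0,0,0],[0,0,-0.008,0,0,0],[0,0,-0.02,0,0,0],[0,0,-0.04,0,0,0],[0,0,-0.05,0,0,0],[0,0,-0.03,0,0,0]]]' --jaw 0.028

```text
clock: 34.9
position: [0.4224, -0.3412, 0.2555]
ee_rot: [2.996, 0.939, 0.003]
force: [1.2, 0.3, -0.3]
width: 0.305
gripper_force: 0.0
```

Emit:
arm_command --targets '[[[0,-0.04,0,0,0,0],[0,-0.05,0,0,0,0],[0,-0.05,0,0,0,0],[0,-0.05,0,0,0,0],[0,-0.05,0,0,0,0],[0,-0.04,0,0,0,0],[0,0,0,0,0,0]]]'

```text
clock: 35.78
position: [0.2607, -0.1095, 0.2528]
ee_rot: [-2.995, -0.945, -0.002]
force: [1.2, -1.0, -0.7]
width: 0.303
gripper_force: 0.0
```

```bash
python3 - <<'E'
from chk import *
im=arm.get_image("top"); c,yaw=tray(im,.082,np.array([.5038,-.3266]),np.radians(85.7))
P=pts(im); z=P[...,2]
for v in range(212,246): print(v,''.join('S' if .0985<z[v,u]<.108 else 'L' if .087<z[v,u]<=.0985 else 'B' if .115<=z[v,u]<=.15 else 'G' if z[v,u]>=.15 else '.' for u in range(436,492)))
q=P[212:246,436:492].reshape(-1,3); q=q[(q[:,2]>.0985)&(q[:,2]<.108)]; print("S mean z",np.median(q[:,2]), "n",len(q))
a=np.vstack([im["pixels"][140:270,330:520],arm.get_image("side")["pixels"][270:400,330:520]])[:,:,::-1]
cv2.imwrite("pics/end.png",cv2.resize(a,None,fx=2.3,fy=2.3,interpolation=cv2.INTER_CUBIC)); go(.4,-.3,.2)
E
```

```text
tray [ 0.5041 -0.326 ] 85.77 [-0.1145  0.1145 -0.0841  0.0841] [-0.0019  0.0019 -0.0048  0.0538] 558
corner -1 -1 0.0808
corner -1 1 0.0819
corner 1 -1 0.0809
corner 1 1 0.0815
212 ......LLSBBBBBBBBBBBBBBBBBBBBBBBBBBBBBBBBBBBBB..........
213 ..........L....BBBBBBBBBBBBBBBBBBBBBBBBBBBBBBB..........
214 ........................BBBBBBBBBBBBBBBBBBBBB...........
215 ..................................BBBBBBBBBBB...........
216 .....................................LLLL..B............
217 ...............LLLLLL...................................
218 .............LL....LLLL.................................
219 ...........LL..G......LL................................
220 ..........LL.....SSSS..LL...............................
221 ..........L....LS..LLSS.LL..............................
222 .........L....LS.....LSS..L..................LLLLLLL....
223 .........L...LS.......LSSLL....LLLLLLLLLLLLLLLLLLLLSL...
224 .........L...SS.......LLSLLLLLLLLLLLLLLLLLLLLLLLLLLLL...
225 ........L...GSS........LS..LLLLLLLLLLLLLLLLLLLLLLLLLL...
226 .........L...LS........LS.LLLLLLLLLLLLLLLLL.............
227 ....
[... 636 characters left out ...]
..........................
238 ..........................SSSSS.........................
239 ..........................SSGSSS........................
240 ..........................L.SSSSL.......................
241 ............................SSSSS.......................
242 ..............................SSSS......................
243 .............................S.SSS......................
244 ..............................S.SSS.....................
245 ...............................SSSSS..........G.........
S mean z 0.10387448128033672 n 108
t 35.88 pos [ 0.2626 -0.111   0.2531] yang -55.13 tilt 0.11 F [-0.2  0.8 -0.2] w 28.4 gf 0.0 j7 -0.93
  shift mm [  4.6 233.6  53.3] turn z rad 0.0000
```

View pics/end.png

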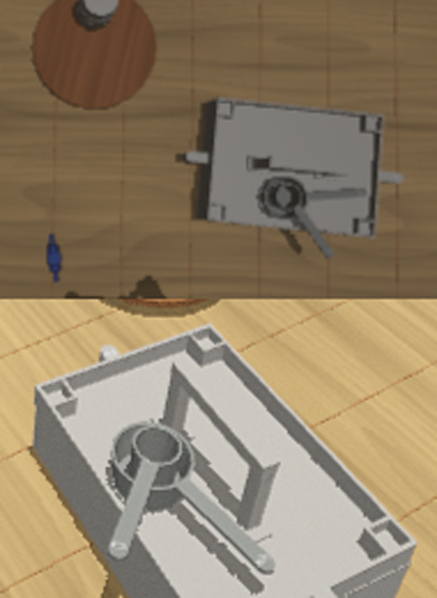

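The final view shows the tray seated and the small scoop nested upright at about (280,195), its handle fanned clear of the lower one, with the bottle standing. I'm handing in.

```bash
python3 -c "
from cell import arm
print(arm.sign_off())"
```

```text
the job is handed in; nothing more can be done
None
```

The job is handed in at about 36 s of the 72 s, verdict not shown: tray drawn out, let go and seated on the bottom tray, green valve in the -x compartment, small scoop nested with its handle about 60° from the lower one, bottle standing, glass pipe not touched — though I viewed 11 pictures, one over the limit of 10.

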